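Hold a spring clip gaping round the edge of standing cards

TASK

I want to slip another card into the tall pack of index cards, so pick up the spring clip that lies on the desk by its two finger grips, squeeze it wide open, and only then bring its gaping jaws, level, round the middle of the near upright edge of the tall card pack (not the low one), with the edge well inside the jaws and neither jaw touching it. Finish while still holding the clip there, squeezed open; do not let go, do not shift either card stand and leave the other things on the desk where they are.

Things in the scene. Friction and masses are not known exactly. Their poses are not given: they have to be found in the camera images.
- clip: Bare steel spring clip lying on its side, 90 mm long, 28 mm tall as it lies, 50 to 90 g: two mirror-image plate levers on a pin, jaws ahead of it, finger grips behind. Origin: on the pin, at the underside; x points to the jaws, y left, z up along the pin. It stays midway between the grips as they are squeezed.
- grip_left (a joint): Turn of each lever of the clip (both turn alike), rad: 0 shut, 0.30 grips parallel, 0.32 the stop. Squeezing the grip ends together opens the jaws: about 4 N a side starts them, 8 N holds them fully open; the spring shuts them when released.
- clip_mouth (a point): Point between the jaw tips of the open clip (x +43, z 14 mm in the clip's frame). Jaws: 3 mm plates, 5 mm round bead at the tips. Shut, they meet on the clip's x axis, ends at x +47 mm. With the grips parallel they gape 26 mm between the bead centres, narrowing evenly to about 6 mm at x +10 mm.
- clip_grips (a point): Point midway between the two finger grips, where to squeeze (x -40, z 14 mm in the clip's frame, axes as the clip's): flat plates, 28 mm tall, pressed together in y. Shut they splay, from 28 mm over their outsides at x -4 mm to 52 mm at their ends, x -44 mm; fully squeezed they are parallel, 24 mm over their outsides, x -8 to -50 mm.
- tall_stand: The tall, narrow pack of cards in its loose slotted wooden block (0.4 kg). Block 95 x 55 x 24 mm; the pack stands along the block's x axis in its middle plane: 75 mm wide (x), 3 mm thick (y), its top 112 mm over the desk. Origin: centre of the block's underside; x points away from the robot, roughly, along the cards; z up. It and the low stand may stand either way round, left or right.
- card_edge (a point): Middle of the exposed part of the near upright edge of the tall pack: 37.5 mm towards the robot from the stand's axis (x = -37.5 mm in the stand's frame), 68 mm over the desk. Axes as the stand's.
- low_stand: A like wooden block with a low, wide pack of cards (105 mm wide, top 74 mm over the desk); leave it alone. Origin: centre of the block's underside.
- mug: Coffee mug, 82 x 118 x 94 mm, origin under its centre; a bystander.
- staples: Carton of staples, 45 x 110 x 22 mm, origin under its centre; a bystander between the stands.
- rubber: Pink eraser, 19 x 48 x 11 mm, origin under its centre; a bystander in front of the stands.
- notes: Pad of sticky notes, 76 x 76 x 13 mm, origin under its centre; a bystander.
Not all that is in view belongs to the job. What is shaped like the tall_stand but pink or turquoise is not meant.

How it is judged:
On the way:
1. the clip is lifted off the desk and squeezed open in the fingers before it reaches the card edge (height (world z) of clip above 0.015 m and value of joint grip_left above 0.2 rad and distance between clip_mouth and card_edge above 0.015 m and contact force between the fingers and clip above 1 N), for 0.1 s.
At the end, for the whole second after the job is handed in: Clip held off the desk, level within 14 deg, levers at 0.22 rad or more; the tall pack's near edge lies 12 to 36 mm ahead of the pin, within 9 mm of the clip's middle plane and 22 mm in height, planes within 20 deg; nothing touches tall pack or stand, moved under 12 mm; at rest (value of joint grip_left above 0.22 rad and contact force between the fingers and clip above 2 N and height (world z) of clip above 0.03 m and angle between clip's own z axis and vertical below 0.25 rad and x of card_edge in the frame of clip between 0.012 and 0.036 m and y of card_edge in the frame of clip between -0.009 and 0.009 m and z of card_edge in the frame of clip between -0.008 and 0.036 m and angle between the x axis of clip and the x axis of tall_stand, either way round below 0.35 rad and contact force between each of clip, the arm, the fingers and tall_stand below 0.2 N and linear speed of clip below 0.03 m/s and angle between tall_stand's own z axis and vertical below 0.1 rad and distance of tall_stand from where it was at the start of the episode below 0.012 m); the arm keeps its last pose, push and grip.
It fails at once if a card stand is shifted by more than 12 mm or tipped (distance of any of tall_stand, low_stand from where it was at the start of the episode above 0.012 m or angle between any of tall_stand, low_stand's own z axis and vertical above 0.15 rad).
It fails at once if a bystander (mug, staples, eraser, sticky notes) is shifted by more than 20 mm (distance of any of mug, staples, rubber, notes from where it was at the start of the episode above 0.02 m).
It also fails if it takes over 29 s, if anything falls off the work surface, if the arm or the gripper's body presses on something with over 40 N, if the wrist force passes 120 N, or if a joint passes its speed limit or range.

ROBOT

A 6-joint arm with a two-finger parallel gripper is mounted at the origin on a cart in front of the work surface, level with it; the furniture and walls round the work are solid. World frame = base frame: x ahead of the robot, y to its left, z up, the work surface at z = 0. Lengths are in m, angles in rad, forces in N, time in s.
With the tool pointing down it reaches from about 0.325 to 0.75 m from the base axis. Payload 7.6 kg.
Tool frame: the origin (TCP) lies at the very end of the fingers, on their centre line; the grasp point (between the pads) lies 19 mm behind it (robot.hold_point_z is the distance from the TCP to the grasp point, in m); z points along the fingers, y is the direction in which the jaws open and shut (so a half turn about z gives the same grasp; the last joint's range is limited). The gripper opens to 85 mm and grips with 20 to 120 N. Pads are 22 mm wide; open, the fingers measure 114 mm over their backs; the gripper's body (76 mm by 85 mm) begins 54 mm behind the grasp point. The pads swing forward as they close: fully open they stand 13 mm farther back than shut.
Start: joints at [-0.07, 0.052, 1.401, -0, 1.689, -0.07], TCP at [0.525, 0, 0.231] pointing down, gripper open.
Joint ranges: [-2.9, 2.9], [-0.91, 2.17], [0.12, 2.37], [-1.06, 4.2], [0.26, 2.73], [-2.93, 2.93]. Speed limits (rad/s): [2.57, 2.57, 3.01, 3.14, 3.14, 3.14].

INTERFACE

Orientations are given as a unit quaternion [w, x, y, z].
In Python, from bench import robot gives the robot as it stands.
- The arm moves only by the tool jog_arm, never from a script. Its argument "moves" is one flat list of numbers, 7 for each row, row after row: the shift along the tool's x, y, z in cm, then the turn, a rotation vector about the tool's x, y, z in degrees, then the finger opening in cm, from 0 to 8.54. In form: [x, y, z, wx, wy, wz, jaw, x, y, z, wx, wy, wz, jaw, ...]. A call has exactly 10 rows; each row is the pose to reach, as a shift and turn from the pose commanded when the call began, along the tool's axes at that moment; what a row does not reach only later rows make up. A row lasts 1/8 s, in which the tool goes at most 62.5 mm and 10.7 degrees, less where a joint would pass 70% of its speed; a pose out of reach is approached as far as the arm can. A call with a gripper value outside its range is refused whole. The fingers move at their own pace and stop on an object; "grip_force" is the grip in N (left out, the last holds). Time passes only in rows, so rows that repeat a pose let the fingers close, or fill a call up. It gives the time, the measured TCP pose, the force and the opening at its end, in the units of the state.
- robot.get_obs(): the state, without advancing time (a new reading comes with each control period).
- robot.read_camera(name): name is "scene" or "side" or "wrist"; returns a dict with "frame" (480x640x3 uint8, red, green, blue), "fovy" (degrees; the focal length in pixels is half the picture's height over the tangent of half this angle, whatever the lens; pixels are square), "cx", "cy" (the principal point, pixels), "k1" (the pictures are not rectified: a ray, as slopes to the right and down, at radius r is drawn at 1 + k1 r^2 times it, then the intrinsics apply), "xyz" and "attitude" of the camera in the world. Camera axes: x right, y down, z forward; pixel columns grow to the right and rows downward; lengths in m; the calibration is good to about 2 mm. A picture is of the moment at which its call begins. There is no depth.
- robot.job_done(): hands the job in, once; it reports no verdict.
The state is a dict: "time_s": time; "joint_pos": joint angles; "joint_vel": joint speeds; "tau": joint torques, N m; "eef_pos": TCP position; "tool_rot": TCP orientation; "contact_force": force on the tool from outside, world axes, zero at the start; "wrist_torque": the same for the moment, N m; "opening": opening from 0.0 (shut) to 1.0 (fully open).
Only numpy, scipy, OpenCV 4.12 (cv2) and the standard library are available. Lean on these libraries where they do the work, as an engineer would, in place of code of your own. Each camera call takes 0.05 s, during which the arm holds its last target.

## Working session

There is one attempt and no reset: what is moved stays moved. The work goes in short steps, Python scripts to look and compute and a tool call to move; the robot and the scene stay as the last step left them, time stands still between calls to the robot, and variables do not carry over. Pictures are saved under pics/ and viewed, and the job is handed in when it is done.

Besides the shell and the picture viewer there is one more tool, called after "Call:" as name(argument=value, ...) on one line, values as JSON. jog_arm: Moves the arm, as the interface text tells. Its arguments: {"type":"object","properties":{"moves":{"type":"array"},"grip_force":{"type":"number"}},"required":["moves"]}

```bash
ls; mkdir -p pics; python3 - <<'E'
from bench import robot
import cv2,json
o=robot.get_obs(); print(o)
for n in ["scene","side","wrist"]:
    c=robot.read_camera(n); f=c.pop("frame"); cv2.imwrite(f"pics/{n}0.png",f[:,:,::-1]); print(n,{k:(v.tolist() if hasattr(v,'tolist') else v) for k,v in c.items()})
    json.dump({k:(v.tolist() if hasattr(v,'tolist') else v) for k,v in c.items()},open(f"{n}0.json","w"))
print(robot.hold_point_z)
E
```

```text
pics
{'time_s': 0.0, 'joint_pos': array([-7.02834650e-02,  5.28478268e-02,  1.40172503e+00, -2.49606311e-05,
        1.68860878e+00, -7.02711626e-02]), 'joint_vel': array([ 2.26572910e-05, -4.68739429e-04, -2.97899588e-04,  5.48299793e-04,
        6.31528820e-05,  1.32763312e-03]), 'tau': array([ 8.02730119e-04, -3.81666934e+01, -3.60182977e+01,  8.43031398e-05,
        6.19437444e-03, -2.66336252e-05]), 'eef_pos': array([5.24696980e-01, 4.59973305e-05, 2.30466491e-01]), 'tool_rot': array([-5.91721427e-04,  7.07111938e-01,  7.07101178e-01, -5.30310470e-04]), 'contact_force': array([-0.39209176, -0.06497903,  0.21225679]), 'wrist_torque': array([-0.01303343,  0.00715497,  0.00598824]), 'opening': 0.9976164769750477}
scene {'fovy': 49.98661676104619, 'cx': 321.95507158923846, 'cy': 238.68003622717586, 'k1': -0.1096343885306908, 'xyz': [1.2782900121009821, 0.00837502669868896, 1.0193903729712206], 'attitude': [-0.21491657808399456, 0.6416831336489152, 0.6997418257335588, -0.22894321954196548]}
side {'fovy': 49.366917103498, 'cx': 329.3071999946378, 'cy': 242.31426093953104, 'k1': -0.057753114326852324, 'xyz': [1.334817659363696, -0.6365078107965026, 0.6678965571767896], 'attitude': [-0.4348636392255223, 0.7812847720616897, 0.38721687046768505, -0.22483508500512164]}
wrist {'fovy': 62.464799603834926, 'cx': 313.92811061607614, 'cy': 240.00252503851803, 'k1': -0.05494395739694088, 'xyz': [0.5243519238838467, 0.08429268530288245, 0.37313222356750503], 'attitude': [0.1651421822050974, 0.9862694182500102, -4.236140607121309e-05, -0.0008321579394448348]}
0.0187
```

View pics/scene0.png

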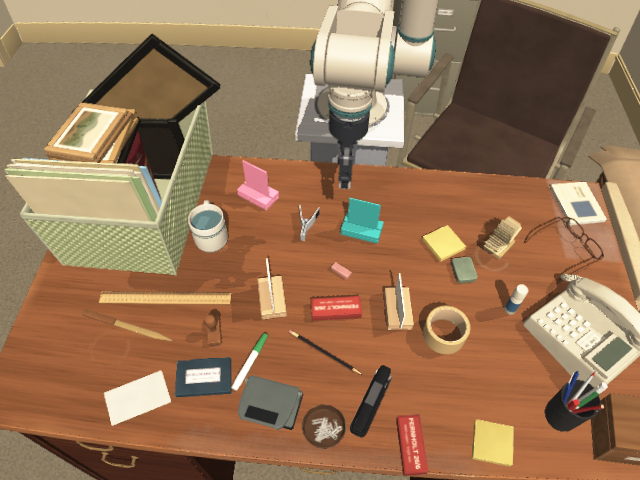

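View pics/side0.png

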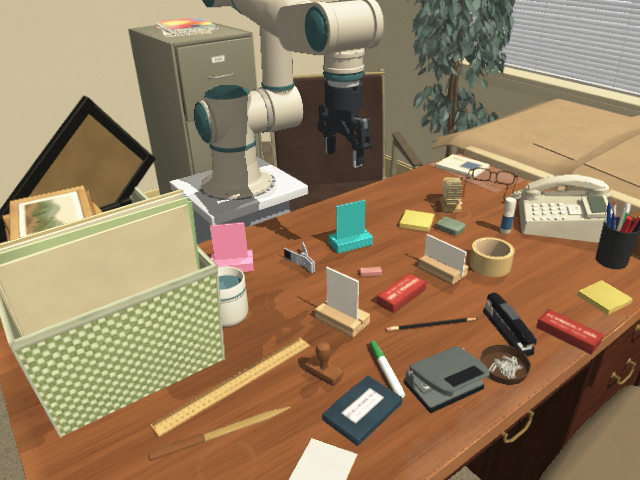

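View pics/wrist0.png

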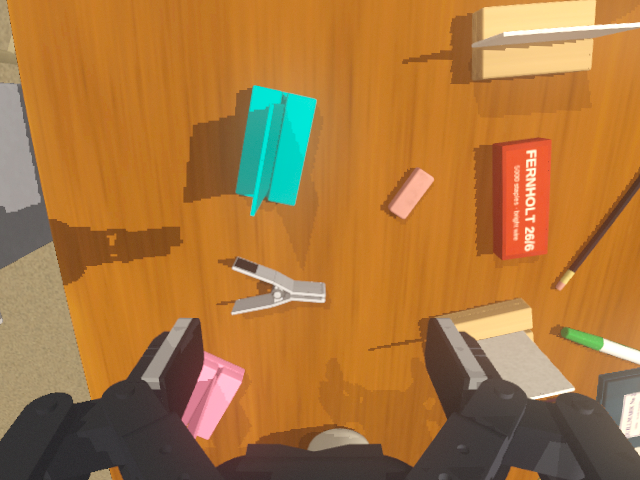

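```bash
cat > h.py <<'E'
import numpy as np,json,cv2
from scipy.spatial.transform import Rotation as R
def ray(c,u,v):
    f=240/np.tan(np.radians(c["fovy"])/2)
    K=np.array([[f,0,c["cx"]],[0,f,c["cy"]],[0,0,1]])
    p=cv2.undistortPoints(np.array([[[u,v]]],float),K,np.array([c["k1"],0,0,0,0.]) )[0,0]
    q=c["attitude"]; r=R.from_quat([q[1],q[2],q[3],q[0]])
    return np.array(c["xyz"]),r.apply([p[0],p[1],1])
def onz(c,u,v,z):
    o,d=ray(c,u,v); return o+d*(z-o[2])/d[2]
def proj(c,P):
    f=240/np.tan(np.radians(c["fovy"])/2)
    q=c["attitude"]; r=R.from_quat([q[1],q[2],q[3],q[0]])
    p=r.inv().apply(np.array(P)-c["xyz"]); x,y=p[0]/p[2],p[1]/p[2]; k=1+c["k1"]*(x*x+y*y)
    return np.array([f*x*k+c["cx"],f*y*k+c["cy"]])
def tri(obs):
    A=np.zeros((3,3));b=np.zeros(3)
    for c,u,v in obs:
        o,d=ray(c,u,v);d/=np.linalg.norm(d);M=np.eye(3)-np.outer(d,d);A+=M;b+=M@o
    X=np.linalg.solve(A,b); return X,[np.round(proj(c,X)-[u,v],1) for c,u,v in obs]
def cam(n): return json.load(open(f"{n}.json"))
def crop(src,x0,y0,x1,y1,s,out):
    im=cv2.imread(src)[y0:y1,x0:x1]; cv2.imwrite(out,cv2.resize(im,None,fx=s,fy=s,interpolation=cv2.INTER_CUBIC))
E
python3 -c "
from h import *
crop('pics/wrist0.png',220,240,340,330,6,'pics/w0a.png')
crop('pics/wrist0.png',360,280,600,420,3.3,'pics/w0b.png')
crop('pics/scene0.png',230,240,320,330,6,'pics/s0b.png')
crop('pics/side0.png',290,240,390,350,5,'pics/d0b.png')
"
```

```text
(no output)
```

View pics/w0a.png

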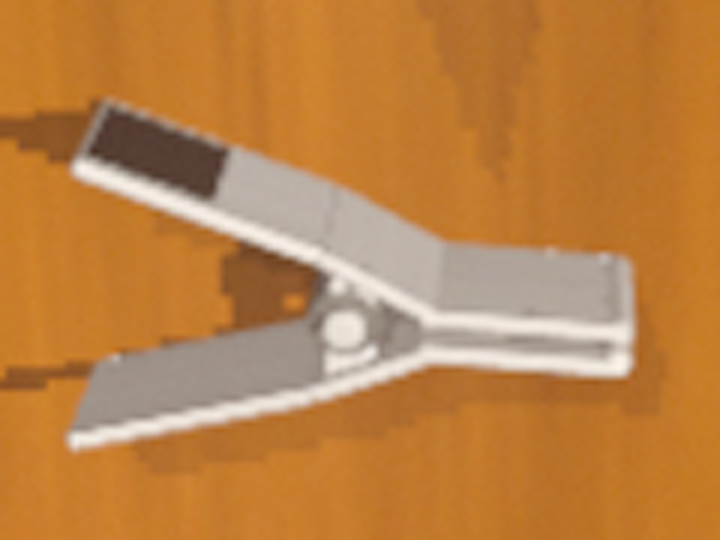

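View pics/w0b.png

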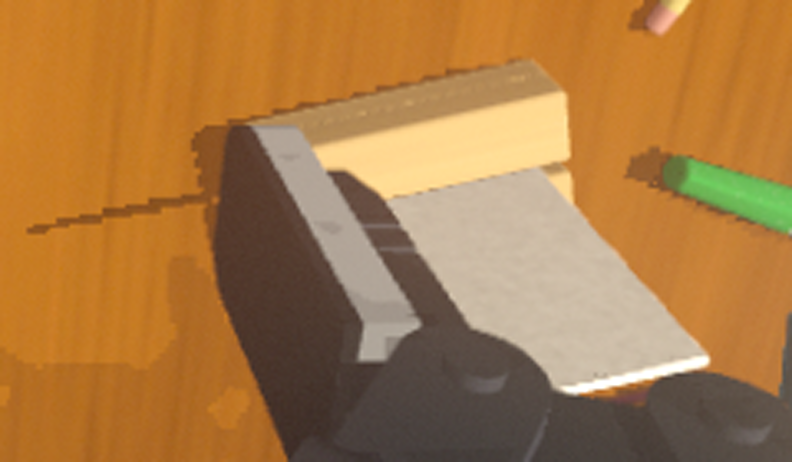

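View pics/s0b.png

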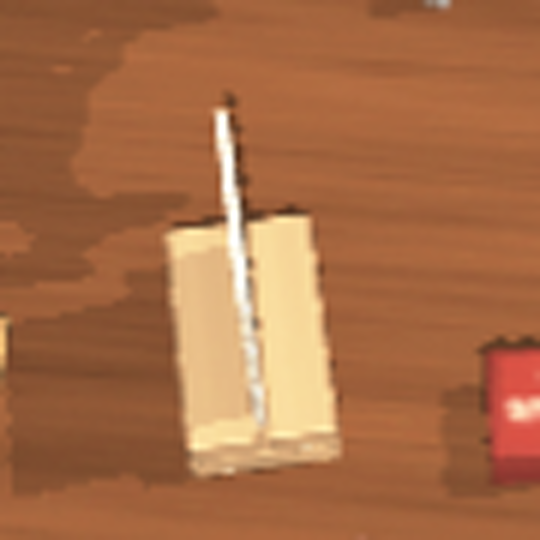

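View pics/d0b.png

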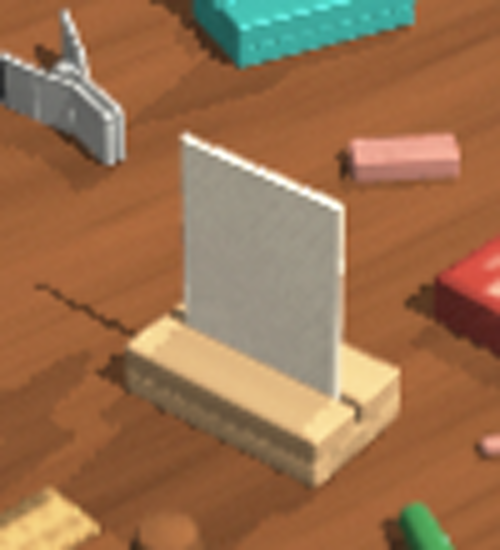

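```bash
python3 -c "
from h import *
np.set_printoptions(precision=4,suppress=True)
w,s,d=cam('wrist0'),cam('scene0'),cam('side0')
for n,u,v in [('pin',277.7,294.7),('tip',325.3,297.5),('g1',232.5,268.3),('g2',232,313.3)]: print(n,onz(w,u,v,.028))
print('near top tri',tri([(s,266.7,258.9),(d,327,267.2)]))
a=onz(d,327,267.2,.112);b=onz(d,358.4,281,.112);print('side z112',a,b,np.linalg.norm(a-b),np.degrees(np.arctan2(*(b-a)[[1,0]])))
print('scene z112',onz(s,266.7,258.9,.112))
# block corners top z .024, scene
C=[onz(s,230+x/6,240+y/6,.024) for x,y in [(165,228),(310,212),(338,435),(190,455)]]
print(np.array(C),np.mean(C,0))
for i in range(4): e=C[(i+1)%4]-C[i]; print(np.linalg.norm(e),np.degrees(np.arctan2(e[1],e[0])))
C=[onz(d,290+x/5,240+y/5,.024) for x,y in [(127,350),(317,440),(400,372)]]
print(np.array(C),(C[0]+C[2])/2)
# pink stand in wrist: base corners approx
for u,v in [(243,372),(210,350),(205,438)]: print('pink',onz(w,u,v,.024))
for u,v in [(252,88),(316,97),(296,206),(237,194)]: print('turq',onz(w,u,v,.024))
"
```

```text
pin [ 0.4886 -0.0908  0.028 ]
tip [ 0.5348 -0.0937  0.028 ]
g1 [ 0.4465 -0.063   0.028 ]
g2 [ 0.4426 -0.1114  0.028 ]
near top tri (array([ 0.6705, -0.1549,  0.1123]), [array([-0., -0.]), array([0., 0.])])
side z112 [ 0.6701 -0.1547  0.112 ] [ 0.7413 -0.1363  0.112 ] 0.07355413635249193 14.45402034837556
scene z112 [ 0.6703 -0.155   0.112 ]
[[ 0.6655 -0.184   0.024 ]
 [ 0.6534 -0.13    0.024 ]
 [ 0.7478 -0.1074  0.024 ]
 [ 0.7608 -0.1598  0.024 ]] [ 0.7069 -0.1453  0.024 ]
0.05539156637551025 102.6635611390316
0.09706509724946141 13.426391493076586
0.05400409406550392 -76.04390420158937
0.09831157310523002 -165.7664819319058
[[ 0.6706 -0.1852  0.024 ]
 [ 0.7576 -0.1602  0.024 ]
 [ 0.7464 -0.1098  0.024 ]] [ 0.7085 -0.1475  0.024 ]
pink [ 0.4482 -0.1846  0.024 ]
pink [ 0.4154 -0.1572  0.024 ]
pink [ 0.398  -0.2777  0.024 ]
turq [0.4723 0.0976 0.024 ]
turq [0.5255 0.0903 0.024 ]
turq [ 0.5075 -0.0034  0.024 ]
turq [0.4545 0.0078 0.024 ]
```

Call:
jog_arm(moves=[-0.9,-0.8,1.3,0,0,9.4,7.2,-1.8,-1.5,2.6,0,0,18.8,7.2,-2.6,-2.3,3.9,0,0,28.3,7.2,-3.5,-3.0,5.2,0,0,37.7,7.2,-4.4,-3.8,6.5,0,0,47.1,7.2,-5.3,-4.6,7.8,0,0,56.5,7.2,-6.2,-5.3,9.1,0,0,66,7.2,-7.0,-6.1,10.4,0,0,75.4,7.2,-7.9,-6.8,11.7,0,0,84.8,7.2,-8.8,-7.6,13.0,0,0,94.2,7.2], grip_force=30)

```text
time_s: 1.4
eef_pos: [0.4486, -0.0882, 0.1006]
tool_rot: [-0.0, 0.999, -0.039, -0.0]
contact_force: [0.1, -0.2, 1.0]
opening: 0.844
```

```bash
cat > look.py <<'E'
import sys,json,cv2
from bench import robot
from h import *
np.set_printoptions(precision=4,suppress=True)
t=sys.argv[1]
for n in sys.argv[2:]:
    c=robot.read_camera(n); f=c.pop("frame"); cv2.imwrite(f"pics/{n}{t}.png",f[:,:,::-1])
    json.dump({k:(v.tolist() if hasattr(v,'tolist') else v) for k,v in c.items()},open(f"{n}{t}.json","w"))
o=robot.get_obs(); r=R.from_quat(np.array(o["tool_rot"])[[1,2,3,0]]).as_matrix()
print(o["time_s"],o["eef_pos"],o["opening"],o["contact_force"],"toolx",r[:,0],"z",r[:,2],"j",o["joint_pos"])
E
python3 look.py 1 wrist
```

```text
1.45 [ 0.447  -0.0887  0.0987] 0.8434771862428913 [-0.5861 -0.5002 -1.08  ] toolx [ 0.9963 -0.0855 -0.0038] z [-0.0038  0.0004 -1.    ] j [-0.2766 -0.0545  1.7763 -0.0006  1.4235  1.3799]
```

View pics/wrist1.png

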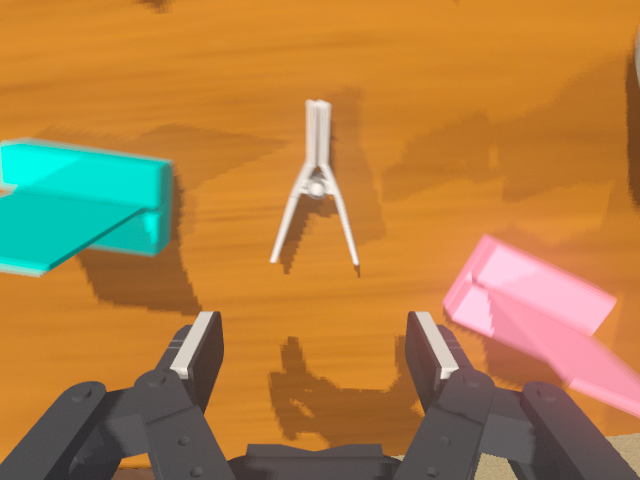

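```bash
python3 look.py 1b wrist; python3 -c "
from h import *
w=cam('wrist1b')
crop('pics/wrist1b.png',250,80,390,290,4,'pics/w1b.png')
for n,u,v in [('pin',317,188),('tip',318,101),('g1',273,262),('g2',357,263)]: print(n,onz(w,u,v,.028))
"
```

```text
1.5 [ 0.4476 -0.0882  0.0997] 0.8451968663017184 [0.0053 0.4587 0.0463] toolx [ 0.9972 -0.0753 -0.0033] z [-0.0033  0.0008 -1.    ] j [-0.2754 -0.0545  1.7743 -0.0002  1.4251  1.3708]
pin [ 0.48641929 -0.0935754   0.028     ]
tip [ 0.53138271 -0.09785469  0.028     ]
g1 [ 0.44517087 -0.06444548  0.028     ]
g2 [ 0.44034829 -0.11309589  0.028     ]
```

View pics/w1b.png

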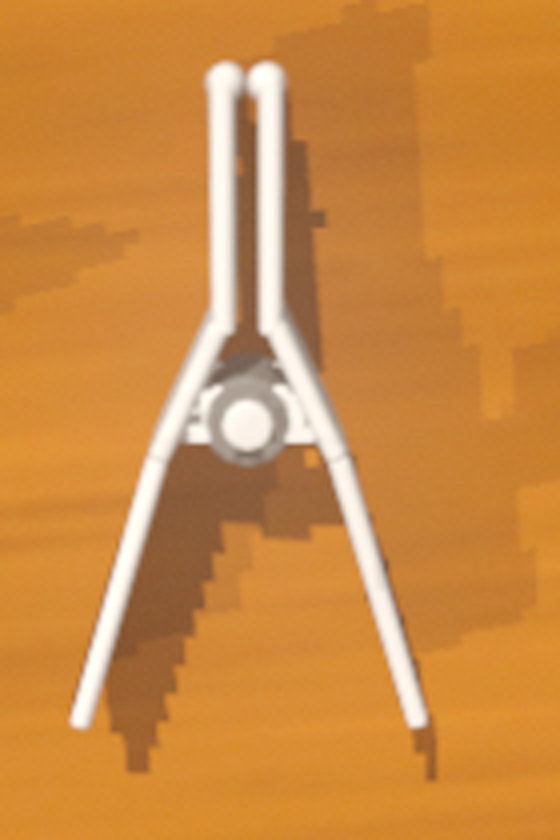

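```bash
python3 -c "
from h import *
w=cam('wrist1b')
for n,u,v in [('pin',311.75,186),('tip',311.5,99.5),('g1',270,260.5),('g2',354.5,260.5)]: print(n,onz(w,u,v,.028))
"
```

```text
pin [ 0.48776583 -0.09081916  0.028     ]
tip [ 0.53239643 -0.09461072  0.028     ]
g1 [ 0.44625466 -0.06282019  0.028     ]
g2 [ 0.4420438  -0.11172497  0.028     ]
```

Call:
jog_arm(moves=[0,0,1.6,0,0,0,7.2,0,0,3.6,0,0,0,7.2,0,0,5.6,0,0,0,7.2,0,0,7.4,0,0,0,7.2,0,0,8.8,0,0,0,7.2,0,0,9.6,0,0,0,7.2,0,0,9.6,0,0,0,7.2,0,0,9.6,0,0,0,6.2,0,0,9.6,0,0,0,5.6,0,0,9.6,0,0,0,5.6], grip_force=40)

```text
time_s: 2.75
eef_pos: [0.4493, -0.0881, 0.0057]
tool_rot: [0.0, 0.999, -0.037, 0.0]
contact_force: [0.4, 0.6, 0.7]
opening: 0.654
```

```bash
python3 look.py 2 wrist; python3 -c "
from h import *
crop('pics/wrist2.png',180,60,460,400,2,'pics/w2.png')"
```

```text
2.8 [ 0.4492 -0.088   0.0056] 0.6614393945686524 [-0.8006  0.1489 -0.1577] toolx [ 0.9973 -0.0732  0.0006] z [ 0.0006 -0.0002 -1.    ] j [-0.2743  0.0793  1.8469  0.      1.2148  1.3698]
```

View pics/w2.png

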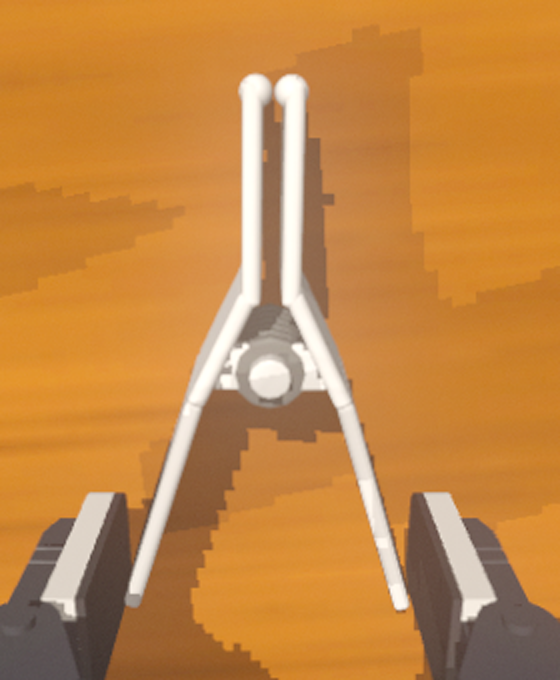

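```bash
python3 -c "
from h import *
w=cam('wrist2')
for P in [(.4602,-.0585,.008),(.4602,-.0585,.028),(.4602,-.0585,.045),(.4492,-.088,.005)]: print(P,(proj(w,P)-[180,60])*2)
for n,u,v in [('pin',270,378),('g1',134,600),('g2',402,604),('tip',273,88)]: print(n,onz(w,180+u/2,60+v/2,.028))
"
```

```text
(0.4602, -0.0585, 0.008) [116.65996543 485.25953483]
(0.4602, -0.0585, 0.028) [ 96.3274782  539.21301039]
(0.4602, -0.0585, 0.045) [ 74.31821643 597.80859917]
(0.4492, -0.088, 0.005) [268.55684393 516.67555121]
pin [ 0.48802636 -0.09106208  0.028     ]
g1 [ 0.44714394 -0.06342852  0.028     ]
g2 [ 0.44270311 -0.11174728  0.028     ]
tip [ 0.53255875 -0.09474459  0.028     ]
```

Call:
jog_arm(moves=[0,0,0,0,0,0,5.0,0,0,0,0,0,0,4.5,0,0,0,0,0,0,4.0,0,0,0,0,0,0,3.5,0,0,0,0,0,0,3.0,0,0,0,0,0,0,2.5,0,0,0,0,0,0,2.0,0,0,0,0,0,0,1.6,0,0,0,0,0,0,1.6,0,0,0,0,0,0,1.6], grip_force=40)

```text
time_s: 4.05
eef_pos: [0.4502, -0.0884, 0.007]
tool_rot: [0.0, 0.999, -0.037, 0.001]
contact_force: [-2.8, 0.1, 12.2]
opening: 0.235
```

```bash
python3 look.py 3 wrist; python3 -c "
from h import *
crop('pics/wrist3.png',180,60,460,400,2,'pics/w3.png')"
```

```text
4.1 [ 0.4502 -0.0884  0.007 ] 0.2333487237433738 [-2.7667 -0.3766  9.9936] toolx [ 0.9973 -0.0732  0.0029] z [ 0.0029 -0.001  -1.    ] j [-0.2743  0.0779  1.845  -0.0002  1.2156  1.3699]
```

View pics/w3.png

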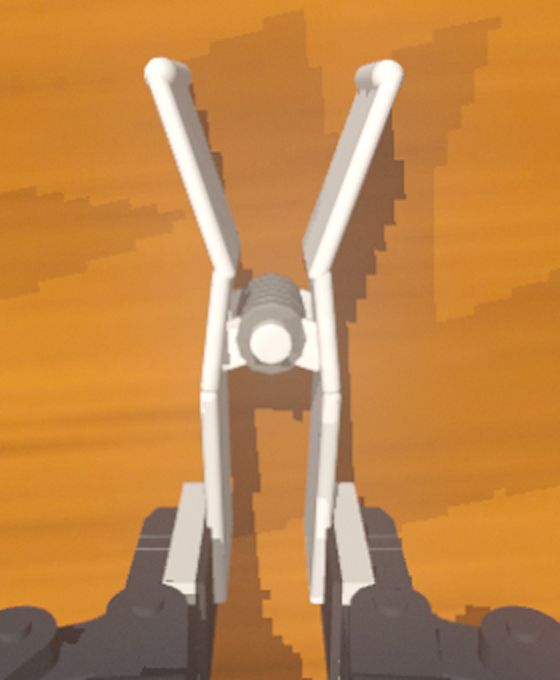

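Call:
jog_arm(moves=[0,0,-0.5,0,0,0,1.6,0,0,-1.2,0,0,0,1.6,0,0,-2.2,0,0,0,1.6,0,0,-3.2,0,0,0,1.6,0,0,-4.2,0,0,0,1.6,0,0,-5.0,0,0,0,1.6,0,0,-5.5,0,0,0,1.6,0,0,-5.7,0,0,0,1.6,0,0,-5.7,0,0,0,1.6,0,0,-5.7,0,0,0,1.6], grip_force=40)

```text
time_s: 5.35
eef_pos: [0.4488, -0.0879, 0.062]
tool_rot: [-0.0, 0.999, -0.037, -0.0]
contact_force: [0.1, 1.0, 0.2]
opening: 0.236
```

```bash
python3 look.py 4 wrist side scene; python3 -c "
from h import *
crop('pics/wrist4.png',180,60,460,400,2,'pics/w4.png')
crop('pics/side4.png',220,150,380,340,4,'pics/d4.png')"
```

```text
5.5 [ 0.4489 -0.0879  0.0621] 0.2334225912954563 [ 0.5355 -0.0377 -1.0175] toolx [ 0.9973 -0.0732 -0.0004] z [-0.0004  0.0001 -1.    ] j [-0.2742 -0.0075  1.809   0.      1.3405  1.3699]
```

View pics/w4.png

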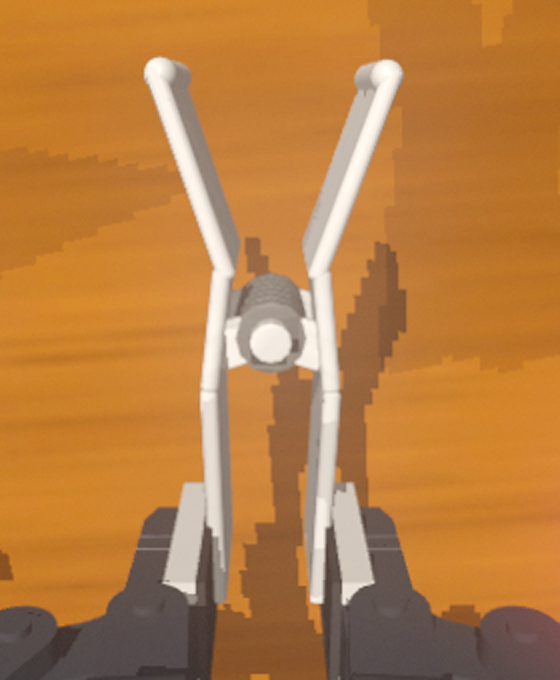

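View pics/d4.png

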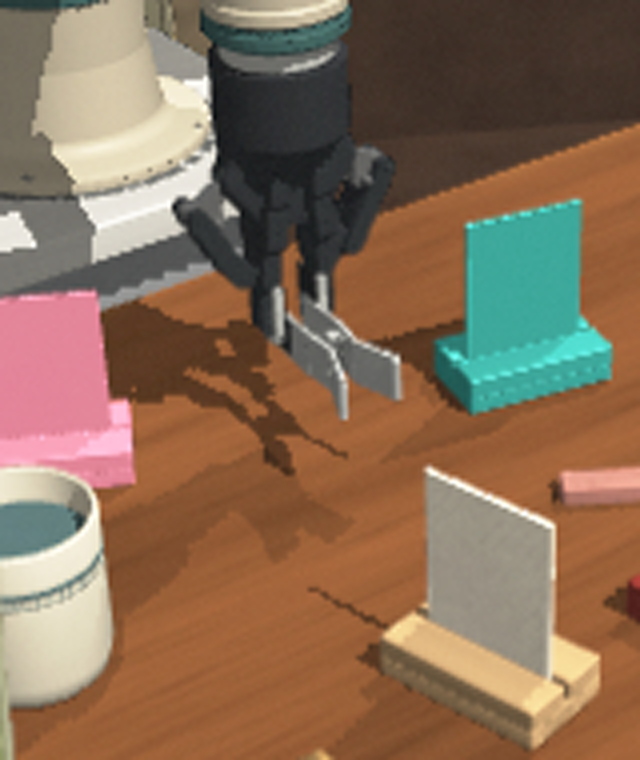

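View pics/scene4.png

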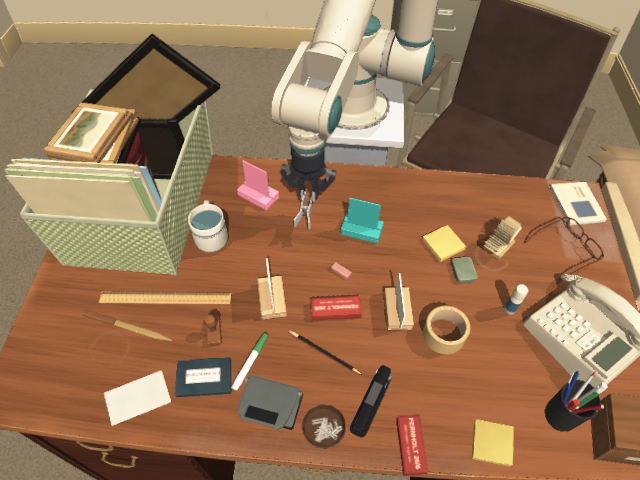

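```bash
python3 -c "
from h import *
w=cam('wrist4');s=cam('scene4')
P={}
for n,u,v in [('pin',270,343),('tl',160,70),('tr',386,71),('gl',207,390),('gr',332,390)]: P[n]=onz(w,180+u/2,60+v/2,.083); print(n,P[n])
m=(P['tl']+P['tr'])/2; d=m-P['pin']; print('mouth',m,np.linalg.norm(d),np.degrees(np.arctan2(d[1],d[0])),'gape',np.linalg.norm(P['tl']-P['tr']))
T=np.array([.4489,-.0879,.0621]); print('pin-tcp',P['pin']-T,np.hypot(*(P['pin']-T)[:2]))
for u,v in [(190,215),(226,213),(208,205),(208,228)]: print('mug rim',onz(s,u,v,.094))
"
```

```text
pin [ 0.49314933 -0.09134279  0.083     ]
tl [ 0.5358786  -0.07844159  0.083     ]
tr [ 0.53333232 -0.11117712  0.083     ]
gl [ 0.48581014 -0.08041001  0.083     ]
gr [ 0.48429591 -0.10093049  0.083     ]
mouth [ 0.53460546 -0.09480936  0.083     ] 0.04160081888237928 -4.7799545213953785 gape 0.032834409705622986
pin-tcp [ 0.04424933 -0.00344279  0.0209    ] 0.044383059498719284
mug rim [ 0.55183832 -0.35517754  0.094     ]
mug rim [ 0.53855817 -0.27209462  0.094     ]
mug rim [ 0.51814139 -0.3195966   0.094     ]
mug rim [ 0.58585642 -0.30462144  0.094     ]
```

Call:
jog_arm(moves=[0.8,0.9,0,0,0,-2,1.6,1.8,2.2,0,0,0,-5,1.6,3.0,3.6,0,0,0,-8,1.6,4.5,5.0,0,0,0,-11,1.6,6.0,6.4,0,0,0,-14,1.6,8.0,7.6,0,0,0,-17,1.6,9.8,8.3,0,0,0,-18.4,1.6,11.2,8.6,0,0,0,-18.4,1.6,12.0,8.6,0,0,0,-18.4,1.6,12.0,8.6,0,0,0,-18.4,1.6], grip_force=40)

```text
time_s: 6.75
eef_pos: [0.5625, -0.1823, 0.0621]
tool_rot: [-0.0, 0.992, 0.124, -0.0]
contact_force: [0.1, 0.2, -0.6]
opening: 0.233
```

```bash
python3 look.py 5x; python3 look.py 5 wrist scene side; python3 -c "
from h import *
crop('pics/wrist5.png',180,0,460,300,2,'pics/w5.png')
crop('pics/scene5.png',220,210,320,330,5,'pics/s5.png')
crop('pics/side5.png',270,190,400,340,4,'pics/d5.png')"
```

```text
6.75 [ 0.5625 -0.1823  0.0621] 0.2334809158731448 [ 0.1085  0.1653 -0.6409] toolx [ 0.9694  0.2456 -0.0003] z [-0.0003  0.0002 -1.    ] j [-0.376   0.3526  1.4021  0.      1.3873  0.9467]
6.9 [ 0.562  -0.1823  0.0622] 0.23143908396124557 [ 0.5032  0.2659 -0.6645] toolx [ 0.9694  0.2454 -0.0003] z [-0.0003  0.0001 -1.    ] j [-0.3762  0.3513  1.4033 -0.      1.3873  0.9466]
```

View pics/wrist5.png

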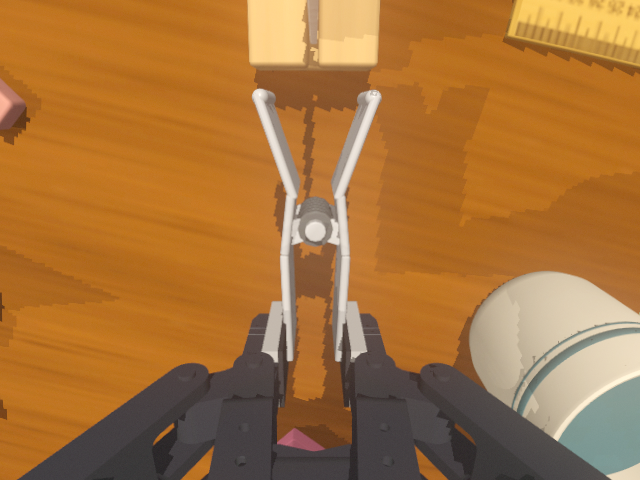

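View pics/s5.png

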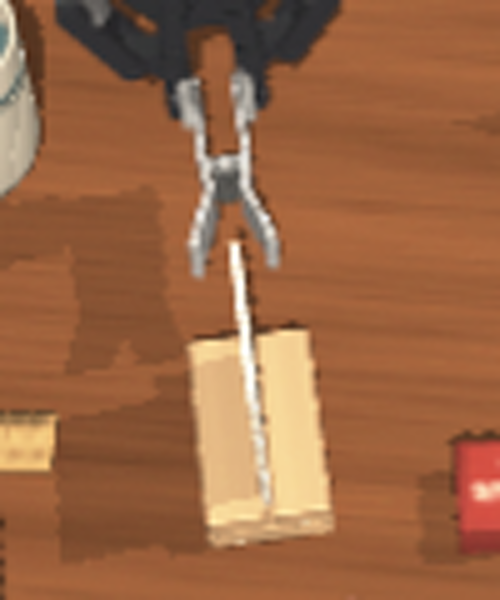

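View pics/d5.png

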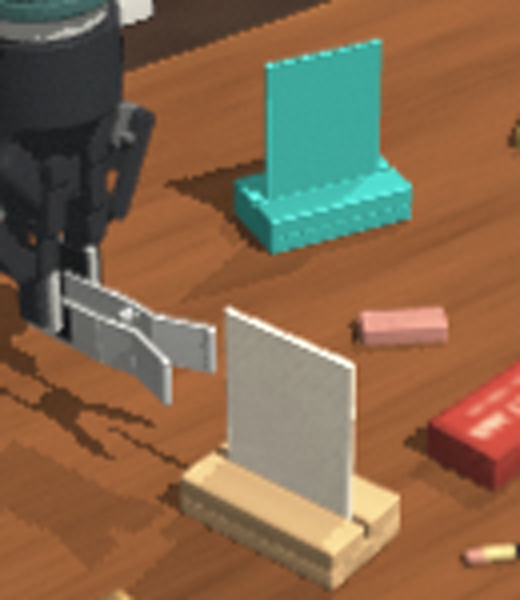

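```bash
python3 -c "
from h import *
crop('pics/wrist5.png',240,0,390,120,5,'pics/w5b.png')
w=cam('wrist5');s=cam('scene5');d=cam('side5')
P={}
for n,u,v in [('pin',315,231),('tl',262,96),('tr',374,96.5)]: P[n]=onz(w,u,v,.083); print(n,P[n])
m=(P['tl']+P['tr'])/2; e=m-P['pin'];e/=np.linalg.norm(e); print(m,np.degrees(np.arctan2(e[1],e[0])))
E=np.array([.6703,-.155,0])
for z in (.024,.035,.05): print(z,proj(w,[E[0],E[1],z]), proj(w,P['pin']*[1,1,0]+e*[1,1,0]*.067+[0,0,z]))
print(tri([(s,220+234/5,210+243/5),(d,270+228/4,190+309/4)]))
"
```

```text
pin [ 0.60577673 -0.17134371  0.083     ]
tl [ 0.64197173 -0.14624998  0.083     ]
tr [ 0.64984192 -0.17787673  0.083     ]
[ 0.64590683 -0.16206335  0.083     ] 13.02113314547904
0.024 [314.74480339  34.91794328] [318.10987143  33.80959926]
0.035 [314.79301616  30.22390723] [318.386897    29.03787268]
0.05 [314.87036077  22.69841643] [318.83137104  21.38724849]
(array([ 0.66980579, -0.15474353,  0.11197673]), [array([0. , 0.1]), array([-0.1, -0.1])])
```

View pics/w5b.png

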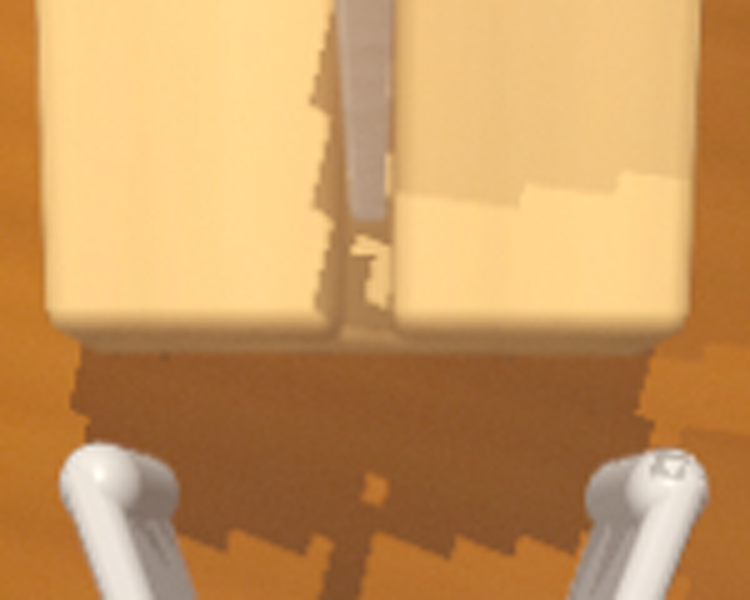

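Call:
jog_arm(moves=[0.2,-0.1,0,0,0,0,1.6,0.5,-0.12,0,0,0,0,1.6,1.0,-0.12,0,0,0,0,1.6,1.5,-0.12,0,0,0,0,1.6,2.1,-0.12,0,0,0,0,1.6,2.7,-0.12,0,0,0,0,1.6,3.2,-0.12,0,0,0,0,1.6,3.6,-0.12,0,0,0,0,1.6,3.8,-0.12,0,0,0,0,1.6,3.8,-0.12,0,0,0,0,1.6], grip_force=40)

```text
time_s: 8.15
eef_pos: [0.599, -0.172, 0.0623]
tool_rot: [0.0, 0.992, 0.124, 0.0]
contact_force: [0.1, 0.4, -0.5]
opening: 0.232
```

```bash
python3 look.py 6 wrist scene side; python3 -c "
from h import *
crop('pics/wrist6.png',180,0,460,300,2,'pics/w6.png')
crop('pics/scene6.png',220,220,320,330,5,'pics/s6.png')
crop('pics/side6.png',280,210,380,340,4.5,'pics/d6.png')"
```

```text
8.3 [ 0.5989 -0.1721  0.0624] 0.23348505328738461 [ 1.0533 -1.1674 -1.0904] toolx [ 0.9695  0.2453 -0.    ] z [-0. -0. -1.] j [-0.3391  0.4358  1.2943 -0.      1.4115  0.9839]
```

View pics/w6.png

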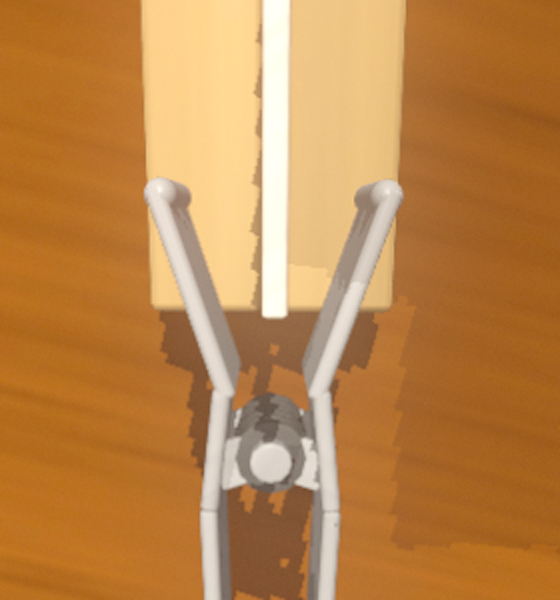

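View pics/s6.png

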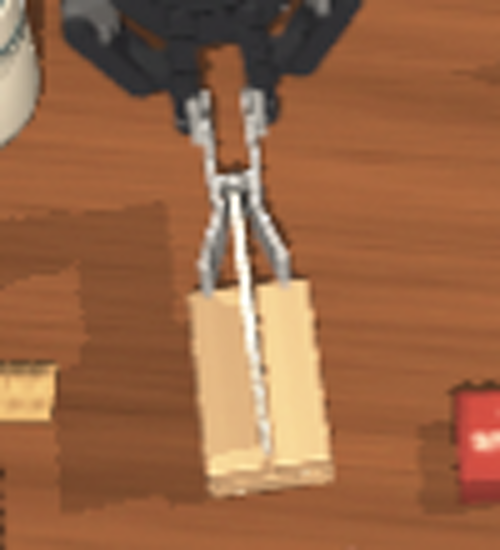

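View pics/d6.png

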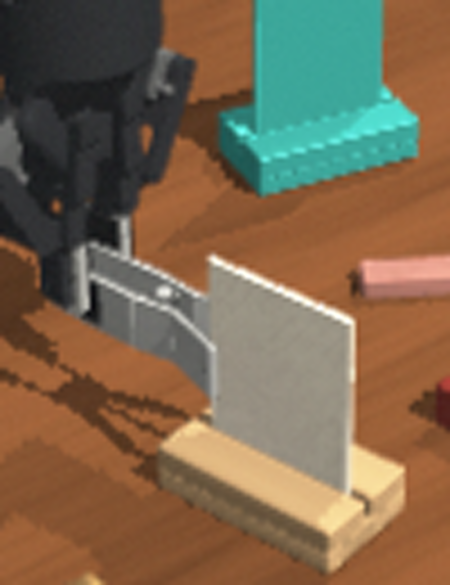

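```bash
python3 -c "
from h import *
np.set_printoptions(precision=4,suppress=True)
w=cam('wrist6');s=cam('scene6');d=cam('side6')
P={}
for n,u,v in [('pin',314.5,231.5),('tl',259,95),('tr',373,96)]: P[n]=onz(w,u,v,.083)
E=onz(w,317,158,.112); E2=tri([(s,220+233/5,220+192/5),(d,280+211/4.5,210+258/4.5)])
m=(P['tl']+P['tr'])/2; e=(m-P['pin'])[:2];e/=np.linalg.norm(e);n=np.array([-e[1],e[0]])
for X in (E,E2[0],np.array([.6703,-.155])):
  for dd in (e,np.array([.9695,.2453])):
    q=X[:2]-P['pin'][:2]; print(X, q@dd, q@np.array([-dd[1],dd[0]]))
print(E2[1],'yaw',np.degrees(np.arctan2(e[1],e[0])))
a,b=onz(w,180+274/2,158,.112),onz(w,180+277/2,0,.112);print('card yaw',np.degrees(np.arctan2(*(b-a)[[1,0]])))
# side check: pin top
print('pin from side z', tri([(w,314.5,231.5),(d,280+165/4.5,210+291/4.5)]))
"
```

```text
[ 0.6685 -0.1548  0.112 ] 0.02723240981457773 -0.00024914031114703665
[ 0.6685 -0.1548  0.112 ] 0.027229680804076537 -0.0005353509431370868
[ 0.6697 -0.1551  0.1121] 0.02823731673667447 -0.0008280340080424397
[ 0.6697 -0.1551  0.1121] 0.0282284994947315 -0.0011248038253605693
[ 0.6703 -0.155 ] 0.02889176019936887 -0.0008655462600916564
[ 0.6703 -0.155 ] 0.02888254604818183 -0.0011691941022741906
[array([0.1, 0.2]), array([-0.2, -0.2])] yaw 13.596664852436525
card yaw 13.761401085463493
pin from side z (array([ 0.6422, -0.1606,  0.0822]), [array([-0.9, -1.7]), array([-0.3, -0.1])])
```

```bash
python3 -c "
from bench import robot
o=robot.get_obs();print(o['time_s'],o['opening'],o['contact_force']);print(robot.job_done())"
```

```text
8.3 0.23348505328738461 [ 1.05331436 -1.16743963 -1.09035035]
the job is handed in; nothing more can be done
None
```

I picked up the clip by its finger grips at 40 N, which squeezed it wide open. I lifted it clear of the desk, turned it to line up with the tall pack, and slid the open jaws around the pack's near edge. I handed the job in at 8.3 s, still holding it there, with no verdict given.

My last checks, all taken from the camera images:
- **Edge position:** the edge is 27–29 mm ahead of the pin and about 1 mm or less off the clip's middle plane. In height it is roughly level with the clip's middle. The wrist camera and the scene/side cameras differed by 1–2 mm on where the edge is.
- **Angle and level:** the clip and the cards are within about 1° of each other, and the tool points straight down, so the clip should be level.
- **Jaws:** they are open about 30 mm at the tips, slightly more than the 26 mm listed for parallel grips. Neither jaw looks to be touching the pack.
- **Stand and forces:** the tall stand did not move by more than about 2 mm between measurements. Force readings were about 1–2 N, roughly the same as when the arm was moving freely, so they cannot prove there is no contact below 0.2 N. I judged that from the pictures.

I did not measure the positions of the other things on the desk again. Nothing in the pictures suggests they were touched.

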